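Take the tool caddy off its keyhole studs and stand it in the tray

TASK

Take the wooden tool caddy down from the white stand: slide it sideways until the stud heads sit in the wide ends of its keyhole slots, draw it straight off the studs, then stand it upright and gently, flat on the floor of the blue tray, and let go. Keep both modelling tools in their wells and leave the bowl, jar and little house where they are.

Things in the scene. Friction and masses are not known exactly. Their poses are not given: they have to be found in the camera images.
- stand: Fixed stand: foot 140 x 200 x 18 mm (x, y, z, to x = +-70) and upright white panel 170 wide, 18 thick, top 170 mm above the bench. Panel front is the plane x = 0. Origin on the bench under that face's middle; z up, +x the way the two studs point (away from the robot), y along the panel.
- stud0 (a point): Centre of the outer face of the brass stud head at y = -45 mm of the stand, 160 above the bench, 14 ahead of the panel. Both studs: shank 8 diameter, 10 long, then head 16 diameter, 4 thick. Draw the caddy over 15 mm along the stand's +x to clear the heads.
- stud1 (a point): The same for the stud at y = +45 mm of the stand
- caddy: Loose wooden caddy, 0.3 to 0.5 kg, hung on the studs, back close to the panel, axes within 2 degrees of the stand's. Origin: middle of back face's lower edge, 63.5 mm above the bench; x out of the front, y along width, z up. Back plate 150 wide, 150 high, 8 thick (x 0 to 8); drilled block at its foot x 8 to 58, 150 wide, 35 high. Stands by itself on the 58 x 150 footprint.
- hole0 (a point): Centre of the wide hole (22 mm across) of the first keyhole slot in the plate: x = 4, y = -54, z = 95 mm of the caddy. From it the slot runs 24 mm to +y, 11 mm high, to the narrow end where the shank sits when hung. So slide the caddy to +y until the hole is centred on stud0: caddy origin then at y = +9 mm in the stand's frame (starts at -16 to -8).
- hole1 (a point): The same for the slot on stud1: wide hole at x = 4, y = +36, z = 95 mm of the caddy. When hung the studs touch the slots' upper edges, 1.5 mm above mid-slot. Heads pass the holes with 3 mm to spare all round. In the wide end the caddy drops about 5 mm if not held up.
- caddy_grip (a point): Grip point at x = 7, y = 0, z = 138 mm of the caddy, in the blue lug: 60 wide (y), z = 112 to 150 (the caddy's top), with the plate 14 mm thick (x 0 to 14), standing clear above the panel. Pinch here from above, fingers closing along the caddy's x.
- caddy_foot (a point): middle of the caddy's footprint, on its underside, at x = 29, y = 0, z = 0 mm of the caddy
- well0 (a point): centre of the floor of the caddy's well at y = -14 mm (x = 33, z = 7 mm); wells are 15 mm square, 28 mm deep
- well1 (a point): centre of the floor of the caddy's well at y = +14 mm (x = 33, z = 7 mm)
- tool0: loose modelling tool with red handle, 12 mm diameter, 79 mm long, standing loosely in well0; origin at its lower end, z along it
- tool1: the same with green handle, standing loosely in well1
- tray: Fixed open blue tray, 190 x 250 mm outside (x, y), rim 25 mm above the bench, walls 6 mm, inside 178 x 238 mm; origin on the bench under its centre, z up, long side along y
- tray_in (a point): centre of the tray's inner floor, on its surface, 6 mm above the bench
- bowl: bystander: terracotta bowl, 90 mm across, 55 mm high, origin under its centre
- jar: bystander: white glaze jar with yellow cap, 56 mm diameter, 80 mm high, origin under its centre
- house: bystander: small ceramic house, 45 x 50 mm, about 76 mm high, origin under its centre
Things that resemble listed ones, but are neither listed nor needed, are in the scene too. Of the things that look like the caddy, the largest one is meant.

How it is judged:
By the outcome, as a careful person would: the job done as asked, in the order asked, and still so for the second after the job is handed in, with the robot touching nothing.
It also fails if it takes over 51 s, if anything falls off the work surface, if the arm or the gripper's body presses on something with over 40 N, if the wrist force passes 120 N, or if a joint passes its speed limit or range.

ROBOT

A 7-joint arm with a two-finger parallel gripper is mounted at the origin on the work surface. World frame = base frame: x ahead of the robot, y to its left, z up, the work surface at z = 0. Lengths are in m, angles in rad, forces in N, time in s.
With the tool pointing down it reaches from about 0.4 to 0.9 m from the base axis. Payload 5.6 kg.
Tool frame: the origin (TCP) lies midway between the tips of the shut fingers; the grasp point (between the pads) lies 19 mm behind it; z points along the fingers, y is the line along which they close (so a half turn about z gives the same grasp; the last joint's range is limited). The gripper opens to 92 mm and grips with 3 to 60 N. Pads are 20 mm wide; open, the fingers measure 128 mm over their backs; the gripper's body (75 mm by 189 mm) begins 69 mm behind the grasp point.
Start: joints at [1.118, 0.468, -0.012, 1.603, 0.006, 1.071, -0.056], TCP at [0.259, -0.596, 0.215] pointing down, gripper open.
Joint ranges: [-2.53, 2.53], [-0.31, 2.02], [-1.57, 1.55], [0.28, 2.44], [-1.29, 4.43], [0.15, 1.84], [-2.92, 2.92]. Speed limits (rad/s): [2.57, 2.57, 3.14, 3.14, 3.14, 3.14, 3.14].

INTERFACE

Orientations are given as a 3x3 rotation matrix whose columns are the frame's x, y, z axes.
In Python, from station import env, effector, solver, viewer, workorder, search_frame, tip_of gives the robot as it stands. Calls block until the motion is done:
- env.reach(position, orientation): joint-space move of the TCP to a pose.
- env.movel(position, frame=None, rate=0.15): straight line of the TCP; frame=None keeps the orientation; rate is the mean speed in m/s.
- env.goto_joints(angles): joint-space move.
- effector.release() and effector.grasp(squeeze=None): open the fingers fully, or close them until they stop; squeeze is the grip in N (None keeps the last).
- env.pause(seconds).
- solver.inverse_kinematics(position, orientation): joint angles nearest the present ones, or None.
- env.sense(): the state.
- viewer.read_camera(name): name is "side" or "top"; returns (picture, depth): 420x560x3 uint8, red, green, blue; 420x560 float32, m along the optical axis (not along the pixel's ray), 0 where there is no reading.
- viewer.camera_info(name): a dict with "intrinsics" (3x3 intrinsics, pixels), "eye" and "rotation" of the camera in the world. Camera axes: x right, y up, looking along -z (the intrinsics and any distortion apply to the point x, -y, -z); pixel columns grow to the right and rows downward; lengths in m; the calibration is good to about 2 mm. A picture is of the moment at which its call begins. camera_info takes no time and is no camera call.
A pose or a line that the arm cannot do raises env.PlanningError and nothing moves.
- workorder.finish_job(): hands the job in; it is judged then, once.
Trained networks look in the newest picture that a camera, given by its name, has taken for a name from the list of things; names that differ only in an ending like _2 or _b are one class to them, and where a whole thing is asked for, a point or a joint stands for the part that bears it (a point fixed in the world has none). Each returns a list of dicts, best first, with "score" (0 to 1); they miss things now and then, are a little off and sometimes report something else, mostly with a low value. They report only what shows in the picture. A call takes as long as a camera call. They do not tell look-alikes from the thing itself.
- search_frame(camera, name): "at" ([x, y, z] in m, in world coordinates, good to about 4 mm: the middle of the surface that is visible of it).
- tip_of(camera, name): "at" ([x, y, z] in m, in world coordinates, good to about 4 mm: a listed point, or the origin of a listed thing).
The state is a dict: "t": time; "joint_positions": joint angles; "joint_velocities": joint speeds; "tau": joint torques, N m; "ee_pos": TCP position; "tcp_rot": TCP orientation; "wrist_force": force on the tool from outside, world axes, zero at the start; "moment": the same for the moment, N m; "gripper_width": finger opening in m; "grasp_force": force on a finger pad.
Only numpy, scipy, OpenCV 4.12 (cv2) and the standard library are available. Lean on these libraries where they do the work, as an engineer would, in place of code of your own. Each camera call takes 0.05 s, during which the arm holds its last target. There are 200 camera calls.

## Working session

There is one attempt and no reset: what is moved stays moved. The work goes in short steps, each a Python script; the robot and the scene stay as the last script left them, time stands still between calls to the robot, and variables do not carry over. Pictures are saved under pics/ and viewed, at most 10 in all, crops included, and the job is handed in when it is done.

```bash
mkdir -p pics; python3 - <<'E'
from station import env, effector, solver, viewer, workorder, search_frame, tip_of
import cv2,numpy as np
for c in("side","top"):
    p,d=viewer.read_camera(c); cv2.imwrite(f"pics/{c}0.png",p[:,:,::-1]); np.save(f"pics/{c}_d.npy",d)
    i=viewer.camera_info(c); print(c,{k:np.round(v,3).tolist() if not isinstance(v,str) else v for k,v in i.items()})
    for n in["stud0","stud1","stand","caddy","caddy_grip","hole0","hole1","tray","tray_in","tool0","tool1"]:
        print(n,[(np.round(r["at"],4).tolist(),round(r["score"],2)) for r in tip_of(c,n)[:3]])
print(env.sense()["t"])
E
```

```text
side {'intrinsics': [[444.28, 0.0, 276.737], [0.0, 444.28, 209.94], [0.0, 0.0, 1.0]], 'eye': [0.457, 0.821, 0.618], 'rotation': [[-0.995, 0.032, -0.092], [-0.095, -0.494, 0.864], [-0.018, 0.869, 0.494]]}
stud0 [([0.5118, 0.2147, 0.1631], 0.79), ([0.5102, 0.3003, 0.1621], 0.59)]
stud1 [([0.5118, 0.2147, 0.1631], 0.79), ([0.5102, 0.3003, 0.1621], 0.59)]
stand [([0.5003, 0.2623, -0.0037], 0.6), ([0.5029, 0.1961, 0.159], 0.48), ([0.3988, -0.0017, 0.0009], 0.18)]
caddy [([0.7125, 0.1683, -0.0016], 0.96), ([0.3484, 0.255, -0.0053], 0.91), ([0.4991, 0.2521, 0.0652], 0.75)]
caddy_grip [([0.3421, 0.2478, 0.1018], 0.79), ([0.7072, 0.161, 0.1038], 0.65), ([0.5056, 0.2509, 0.2007], 0.56)]
hole0 [([0.7286, 0.1452, 0.0696], 0.86), ([0.5016, 0.2821, 0.156], 0.8), ([0.3581, 0.2224, 0.0709], 0.77)]
hole1 [([0.7286, 0.1452, 0.0696], 0.86), ([0.5016, 0.2821, 0.156], 0.8), ([0.3581, 0.2224, 0.0709], 0.77)]
tray [([0.5572, -0.217, 0.0043], 0.82), ([0.5146, 0.3015, 0.1623], 0.16)]
tray_in [([0.5591, -0.2205, 0.0097], 0.61)]
tool0 [([0.5343, 0.2642, 0.0686], 0.48)]
tool1 [([0.5343, 0.2642, 0.0686], 0.48)]

[... 355 characters left out ...]
([0.4979, 0.2555, -0.0013], 0.6)]
caddy [([0.7075, 0.1709, 0.0028], 0.71), ([0.4939, 0.2503, 0.0678], 0.63), ([0.3459, 0.2538, -0.0015], 0.62)]
caddy_grip [([0.7079, 0.164, 0.1033], 0.83), ([0.3412, 0.248, 0.102], 0.72), ([0.5101, 0.2502, 0.1995], 0.66)]
hole0 [([0.3223, 0.2893, 0.0699], 0.93), ([0.5018, 0.194, 0.1565], 0.92), ([0.5034, 0.282, 0.161], 0.92)]
hole1 [([0.3223, 0.2893, 0.0699], 0.93), ([0.5018, 0.194, 0.1565], 0.92), ([0.5034, 0.282, 0.161], 0.92)]
tray [([0.5584, -0.2205, 0.0022], 0.61)]
tray_in [([0.5522, -0.217, 0.0061], 0.68)]
tool0 [([0.5323, 0.2352, 0.0687], 0.6), ([0.5307, 0.2637, 0.068], 0.44)]
tool1 [([0.5323, 0.2352, 0.0687], 0.6), ([0.5307, 0.2637, 0.068], 0.44)]
1.2
```

View pics/side0.png

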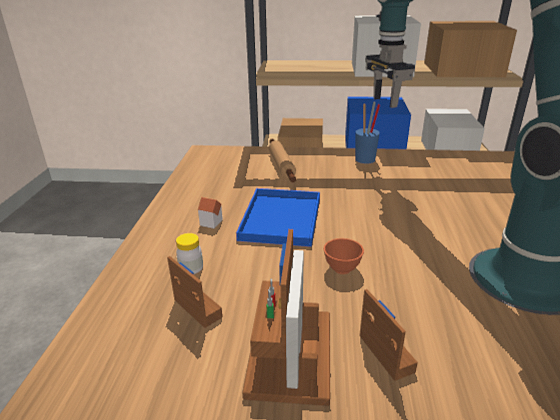

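View pics/top0.png

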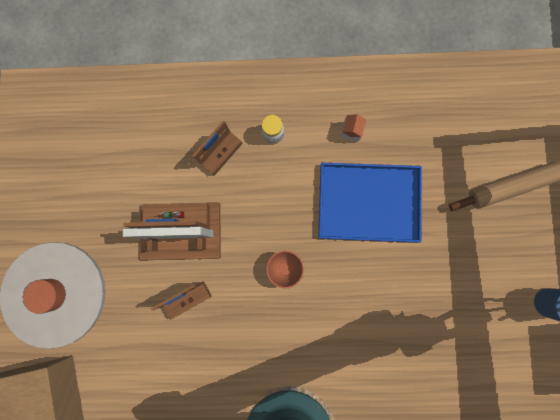

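Candidates for the caddy, in the side view: the one on the white stand at (288,300), and two small ones on the bench at (192,290) and (388,330). The one hung on the stand is the largest and holds the tools, so it is the one meant. I'll confirm it in a crop and fit its pose from depth.

```bash
cat > h.py <<'E'
from station import env, effector, solver, viewer, workorder, search_frame, tip_of
import cv2,numpy as np
def cloud(c):
    p,d=viewer.read_camera(c); i=viewer.camera_info(c); K=i["intrinsics"]
    v,u=np.mgrid[:420,:560]
    q=np.stack([(u-K[0,2])/K[0,0]*d,-(v-K[1,2])/K[1,1]*d,-d],-1)
    return p,q@np.array(i["rotation"]).T+np.array(i["eye"]),d>0
def rect(P):
    (c,s,a)=cv2.minAreaRect((P[:,:2]*1000).astype(np.float32)); 
    pc=P[:,:2]-P[:,:2].mean(0); w=np.linalg.svd(pc,full_matrices=False)[2][0]; w=w*np.sign(w[1])
    return dict(n=len(P),mean=P.mean(0).round(4),c=np.round(c,1),s=np.round(s,1),yaw_deg=np.degrees(np.arctan2(-w[0],w[1])).round(2))
def rep(c):
    p,P,ok=cloud(c); x,y,z=P[...,0],P[...,1],P[...,2]; r=p.astype(int)
    box=ok&(abs(x-.5)<.08)&(abs(y-.25)<.14)
    blue=(r[...,2]>r[...,0]+40); white=(r.min(-1)>140)
    print(c,"platetop",rect(P[box&(z>.208)&(z<.22)]))
    print("lugblue",rect(P[box&blue&(z>.16)]), np.ptp(P[box&blue&(z>.16)],axis=0).round(3))
    m=box&white&(z>.163)&(z<.178)
    if m.sum()>10: print("paneltop",rect(P[m]))
    t=ok&(r[...,2]>r[...,0]+60)&(abs(y+.22)<.2)&(z>.018)&(z<.035)&(abs(x-.55)<.15)
    print("trayrim",rect(P[t])); print("a",cv2.minAreaRect((P[t][:,:2]*1000).astype(np.float32)))
    return p
E
python3 - <<'E'
from h import *
a=rep("side"); b=rep("top")
A=cv2.resize(a[200:420,220:360],None,fx=2.6,fy=2.6); B=cv2.resize(b[190:270,110:230],None,fx=3.3,fy=3.3,interpolation=2)
im=np.zeros((572,800,3),np.uint8); im[:,:364]=A[:572]; im[:264,380:776]=B; cv2.imwrite("pics/crop1.png",im[:,:,::-1])
E
```

```text
side platetop {'n': 416, 'mean': array([0.5048, 0.259 , 0.2127]), 'c': array([506.3, 251. ]), 's': array([149.8,  14.2]), 'yaw_deg': np.float64(0.08)}
lugblue {'n': 108, 'mean': array([0.5101, 0.2577, 0.2097]), 'c': array([510.1, 248.1]), 's': array([66. ,  5.6]), 'yaw_deg': np.float64(-0.59)} [0.006 0.066 0.031]
paneltop {'n': 753, 'mean': array([0.4889, 0.271 , 0.1694]), 'c': array([489.3, 259.9]), 's': array([170.1,  17.4]), 'yaw_deg': np.float64(-0.28)}
trayrim {'n': 556, 'mean': array([ 0.5577, -0.1895,  0.0229]), 'c': array([ 556.5, -216.4]), 's': array([253.8, 188.9]), 'yaw_deg': np.float64(-5.83)}
a ((556.5069580078125, -216.37362670898438), (253.8060760498047, 188.91873168945312), 86.06111145019531)
top platetop {'n': 380, 'mean': array([0.5045, 0.2489, 0.2128]), 'c': array([505.9, 249.2]), 's': array([150.5,  13.9]), 'yaw_deg': np.float64(-0.04)}
lugblue {'n': 65, 'mean': array([0.5102, 0.2475, 0.2126]), 'c': array([509.8, 247.1]), 's': array([57.5,  4.4]), 'yaw_deg': np.float64(0.67)} [0.005 0.058 0.014]
paneltop {'n': 580, 'mean': array([0.4888, 0.2562, 0.1695]), 'c': array([488.8, 256.7]), 's': array([168.3,  16. ]), 'yaw_deg': np.float64(-0.13)}
trayrim {'n': 777, 'mean': array([ 0.5577, -0.2212,  0.0239]), 'c': array([ 556.7, -219. ]), 's': array([249., 189.]), 'yaw_deg': np.float64(0.56)}
a ((556.729736328125, -219.0213623046875), (249.0131378173828, 188.9892120361328), 85.97604370117188)
```

View pics/crop1.png

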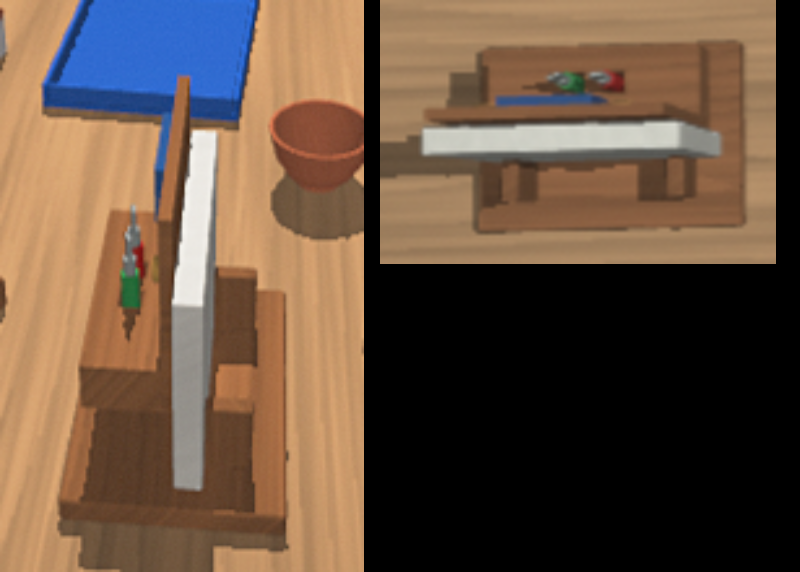

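The crop confirms it: the caddy on the stand is the full-size one, with the green and red tools in it. It sits about 8 mm to −y of the panel centre, with yaw about 0. Now I'll approach and take a light pinch.

```bash
python3 - <<'E'
from h import *
s=env.sense(); print(s["tcp_rot"].round(2) if hasattr(s["tcp_rot"],"round") else s["tcp_rot"])
def R(sg): return np.array([[0,sg,0],[sg,0,0],[0,0,-1.]])
g=np.array([.506,.250,.1825])
c=[(solver.inverse_kinematics(g+[0,0,.1],R(k)),k) for k in(1,-1)]
for q,k in c: print(k,None if q is None else np.round(q,2))
c=[(q,k) for q,k in c if q is not None]
q,k=min(c,key=lambda e:abs(e[0][6])); print("use",k)
np.save("R.npy",R(k))
p=np.array(s["ee_pos"]); env.movel(p+[0,0,.1])
env.goto_joints(q); print(env.sense()["ee_pos"],env.sense()["t"])
env.movel(g,R(k),rate=.08); s=env.sense(); print(s["ee_pos"],s["wrist_force"])
effector.grasp(3); s=env.sense(); print(s["gripper_width"],s["grasp_force"],s["wrist_force"],s["moment"],s["t"])
p=rep("top"); cv2.imwrite("pics/g.png",p[120:280,80:280,::-1].repeat(3,0).repeat(3,1))
E
```

```text
[[ 0.92  0.4  -0.  ]
 [ 0.4  -0.92 -0.  ]
 [-0.    0.   -1.  ]]
1 [ 0.28  0.48 -1.07  1.69  0.44  1.24 -0.89]
-1 [ 0.39  0.62 -1.31  1.69  0.62  1.33  2.11]
use 1
[0.50655021 0.24909934 0.28233659] 5.2083
[0.50627388 0.25022586 0.18301897] [0.27400806 0.58880983 0.05012968]
0.01374034760064385 2.998163402080536 [ 0.13221846  0.44491384 -0.30212653] [-0.07472789 -0.08082861  0.02373499] 7.7583
top platetop {'n': 170, 'mean': array([0.5049, 0.2123, 0.2126]), 'c': array([504.1, 209.2]), 's': array([69.6, 20.2]), 'yaw_deg': np.float64(-6.93)}
lugblue {'n': 29, 'mean': array([0.5103, 0.2301, 0.2109]), 'c': array([509.6, 231. ]), 's': array([25.3,  4.3]), 'yaw_deg': np.float64(-0.19)} [0.004 0.025 0.025]
paneltop {'n': 196, 'mean': array([0.4892, 0.1995, 0.1694]), 'c': array([489.3, 203.9]), 's': array([61.6, 15.3]), 'yaw_deg': np.float64(-2.86)}
trayrim {'n': 787, 'mean': array([ 0.5565, -0.2206,  0.0238]), 'c': array([ 556.7, -219. ]), 's': array([249.3, 189.2]), 'yaw_deg': np.float64(-0.31)}
a ((556.6903686523438, -219.04022216796875), (249.27410888671875, 189.16671752929688), 85.95296478271484)
```

```bash
python3 - <<'E'
from h import *
def show(m):
    s=env.sense(); print(m,np.round(s["ee_pos"],4),np.round(s["wrist_force"],1),np.round(s["moment"],2),round(s["gripper_width"],4),s["t"])
effector.grasp(40); show("grip")
p=np.array([.506,.250,.1825]); 
for z in(.1835,.1845):
    p[2]=z; env.movel(p,rate=.02); env.pause(.2); show("lift")
for y in(.258,.267):
    p[1]=y; env.movel(p,rate=.03); env.pause(.2); show("slide")
q=rep("side"); rep("top")
cv2.imwrite("pics/s2.png",cv2.resize(q[190:400,200:400],None,fx=2.8,fy=2.8,interpolation=2)[:,:,::-1])
E
```

```text
grip [0.506  0.25   0.1825] [-0.2  0.3  0.4] [-0.03 -0.03 -0.02] 0.0136 8.025
lift [0.5059 0.2497 0.1831] [ 1.  -0.6 -4.8] [-0.09 -0.3  -0.03] 0.0138 8.475
lift [0.5059 0.2499 0.1845] [-0.1 -1.  -5.4] [-0.15 -0.2  -0.03] 0.0138 8.925
slide [0.5059 0.2579 0.1845] [ 0.6  0.8 -5. ] [ 0.02 -0.07  0.03] 0.0139 9.5417
slide [0.506  0.2669 0.1845] [ 1.5  0.2 -5.2] [ 0.04 -0.1  -0.04] 0.014 10.1917
side platetop {'n': 530, 'mean': array([0.505 , 0.2814, 0.2145]), 'c': array([507.5, 268.4]), 's': array([ 42. , 146.4]), 'yaw_deg': np.float64(1.74)}
lugblue {'n': 204, 'mean': array([0.5136, 0.2757, 0.251 ]), 'c': array([505.7, 267.1]), 's': array([112.8,  96.9]), 'yaw_deg': np.float64(-1.87)} [0.109 0.134 0.391]
paneltop {'n': 264, 'mean': array([0.4868, 0.264 , 0.1688]), 'c': array([489. , 260.8]), 's': array([168.9,  16.7]), 'yaw_deg': np.float64(-3.17)}
trayrim {'n': 244, 'mean': array([ 0.5766, -0.1668,  0.0225]), 'c': array([ 556.3, -215. ]), 's': array([250.9, 188. ]), 'yaw_deg': np.float64(3.75)}
a ((556.3494262695312, -215.02186584472656), (250.89149475097656, 187.995361328125), 85.99214935302734)
top platetop {'n': 186, 'mean': array([0.5047, 0.2297, 0.2145]), 'c': array([504.2, 226.5]), 's': array([71.3, 23.3]), 'yaw_deg': np.float64(-6.51)}
lugblue {'n': 38, 'mean': array([0.5099, 0.2489, 0.2137]), 'c': array([509.7, 249.1]), 's': array([26.9,  4.3]), 'yaw_deg': np.float64(1.09)} [0.005 0.027 0.018]
paneltop {'n': 265, 'mean': array([0.4892, 0.2096, 0.1695]), 'c': array([489.5, 213.8]), 's': array([83.2, 15.3]), 'yaw_deg': np.float64(-1.92)}
trayrim {'n': 791, 'mean': array([ 0.5575, -0.2205,  0.0239]), 'c': array([ 556.7, -219.1]), 's': array([249.4, 189.1]), 'yaw_deg': np.float64(-0.21)}
a ((556.7330932617188, -219.0732421875), (249.39808654785156, 189.1101531982422), 86.11590576171875)
```

View pics/s2.png

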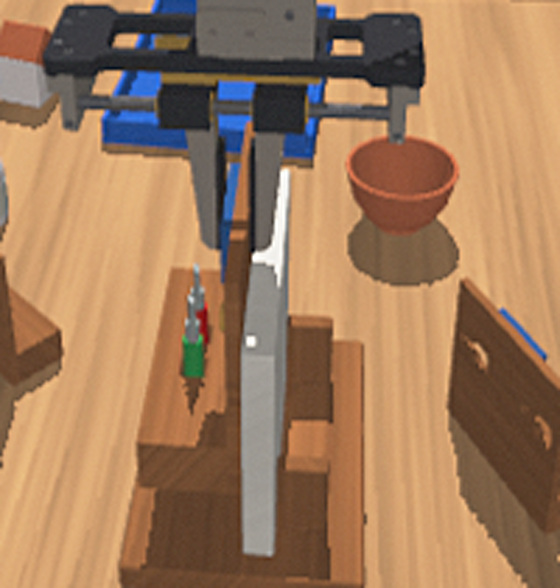

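The side view shows the caddy lifted free with both tools in their wells, offset about +9 mm on the stand. I'll draw it off in small force-checked steps.

```bash
python3 - <<'E'
from h import *
p=np.array([.506,.267,.1845]); f0=np.array(env.sense()["wrist_force"])
for x in(.509,.513,.518,.524,.532,.546):
    p[0]=x; env.movel(p,rate=.04); s=env.sense(); f=np.array(s["wrist_force"])-f0
    print(np.round(s["ee_pos"],4),f.round(1),np.round(s["moment"],2),s["t"])
    if np.linalg.norm(f)>5: print("BLOCKED"); break
E
```

```text
[0.5092 0.2669 0.1844] [-1.   1.2  0.3] [-0.03 -0.    0.06] 10.5417
[0.5133 0.2669 0.1844] [-0.1  0.   0.1] [-0.02 -0.    0.03] 10.7917
[0.5183 0.2669 0.1845] [-1.  -0.1  0.5] [-0.01  0.04 -0.01] 11.0667
[0.5243 0.2669 0.1844] [-0.8 -0.3 -0.2] [ 0.02  0.08 -0.01] 11.3667
[0.5322 0.2669 0.1844] [-2.2  0.6  0. ] [0.01 0.08 0.06] 11.7167
[0.546  0.267  0.1843] [-1.1  0.3  0.5] [ 0.01 -0.04  0.02] 12.2167
```

```bash
python3 - <<'E'
from h import *
R0=np.load("R.npy"); a=np.radians(-4); Rz=np.array([[np.cos(a),-np.sin(a),0],[np.sin(a),np.cos(a),0],[0,0,1]])
env.movel([.55,.267,.245],rate=.1)
t=np.array([.557,-.2175,0])-Rz@[.022,0,0]; t[2]=.245; print(t)
env.movel(t,Rz@R0,rate=.18)
t[2]=.15; env.movel(t,rate=.09); env.pause(.3)
s=env.sense(); print(np.round(s["ee_pos"],4),np.round(s["wrist_force"],1),np.round(s["moment"],2),s["gripper_width"],s["t"])
for c in("side","top"):
    p,P,ok=cloud(c); x,y,z=np.moveaxis(P,-1,0)
    cv2.imwrite(f"pics/{c}3.png",cv2.resize(p[100:280,200:440] if c=="side" else p[120:280,280:460],None,fx=3.3,fy=3.3,interpolation=2)[:,:,::-1])
    print(c,[(n,np.round(tip_of(c,n)[0]["at"],4)) for n in("caddy_foot",) if tip_of(c,n)])
print(env.sense()["t"])
E
```

```text
[ 0.53505359 -0.21596536  0.245     ]
[ 0.5352 -0.2161  0.1503] [ 0.   1.  -5.3] [-0.02  0.01 -0.01] 0.013591321299189303 17.3167
side [('caddy_foot', array([0.3287, 0.2419, 0.0013]))]
top [('caddy_foot', array([ 0.6969,  0.1509, -0.0009]))]
17.6167
```

View pics/side3.png

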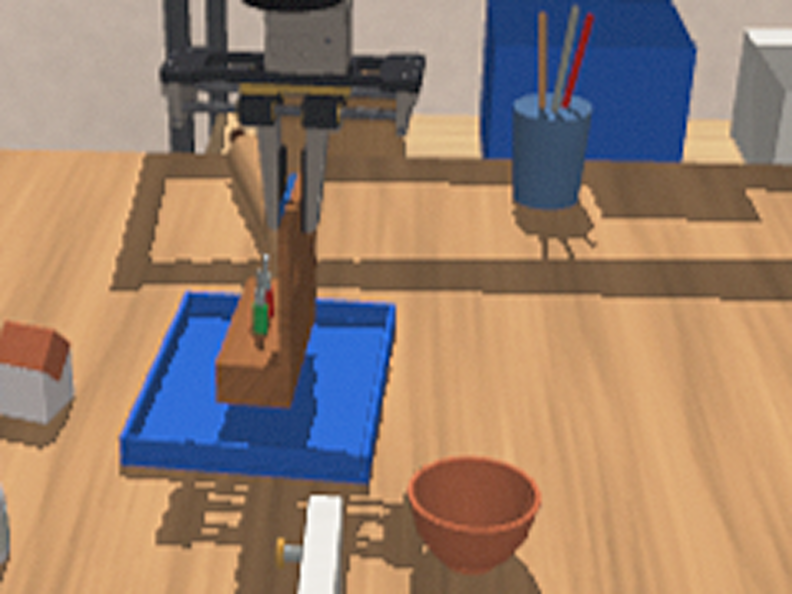

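View pics/top3.png

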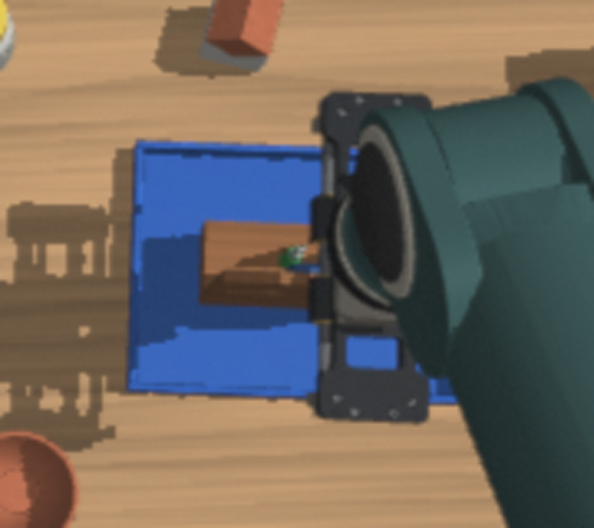

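The caddy hangs upright and centred over the tray floor (side crop, block at 260,360), with both tools in. I'll lower it until it touches.

```bash
python3 - <<'E'
from h import *
def plane():
    p,P,ok=cloud("top"); x,y,z=np.moveaxis(P,-1,0); b=env.sense()["ee_pos"][2]-.119
    m=ok&(x>.553)&(x<.588)&(y>-.16)&(y<-.145)|ok&(x>.55)&(x<.588)&(y>-.2)&(y<-.148)
    m&=abs(z-(b+.035))<.008
    A=np.c_[P[m][:,:2]-P[m][:,:2].mean(0),np.ones(m.sum())]
    print("blocktop slope deg",np.degrees(np.linalg.lstsq(A,P[m][:,2],rcond=None)[0][:2]).round(2),P[m][:,2].mean(),m.sum(),"bottom exp",b)
plane()
t=np.array([.53505,-.21597,.131]); env.movel(t,rate=.05); env.pause(.2)
f0=env.sense()["wrist_force"][2]
for z in np.arange(.130,.1205,-.0007):
    t[2]=z; env.movel(t,rate=.02); env.pause(.1); s=env.sense(); df=s["wrist_force"][2]-f0
    if df>2: break
print(z,df,np.round(s["moment"],2),np.round(s["wrist_force"],1),s["ee_pos"],s["t"]); plane()
E
```

```text
blocktop slope deg [ 1.44 -0.05] 0.06526094756700465 332 bottom exp 0.031001654192127165
0.12439999999999996 11.875078993634173 [ 0.15  0.79 -0.01] [-3.6  1.   6.5] [ 0.53518951 -0.21597045  0.12520707] 21.55
blocktop slope deg [-0.44  0.2 ] 0.040534520556644485 325 bottom exp 0.006207072226948412
```

```bash
python3 - <<'E'
from h import *
effector.grasp(8); env.pause(.2); effector.grasp(3); env.pause(.3); s=env.sense(); print(np.round(s["wrist_force"],1),np.round(s["moment"],2))
effector.release(); env.pause(.2)
p=np.array(env.sense()["ee_pos"]); env.movel(p+[0,0,.15],rate=.12); env.reach(np.array([.40,-.45,.33]),np.array(env.sense()["tcp_rot"])); env.pause(.2)
a,P,ok=cloud("side"); b,Q,ok2=cloud("top"); x,y,z=np.moveaxis(Q,-1,0)
m=ok2&(z>.148)&(z<.163)&(abs(y+.22)<.1)&(abs(x-.54)<.04); print("platetop",rect(Q[m]),Q[m][:,2].mean())
im=np.r_[np.c_[a[100:300,150:430],b[100:300,240:500]]]
cv2.imwrite("pics/end.png",cv2.resize(im,(800,296),interpolation=2)[:,:,::-1])
print(env.sense()["t"])
E
```

```text
[-3.4  1.7  4.7] [ 0.07  0.67 -0.  ]
platetop {'n': 357, 'mean': array([ 0.5329, -0.2172,  0.155 ]), 'c': array([ 534.6, -216.8]), 's': array([149. ,  14.5]), 'yaw_deg': np.float64(-4.23)} 0.1550212291355948Traceback (most recent call last):
  File "<stdin>", line 7, in <module>
    res = self.concatenate(tuple(objs), axis=axis)
ValueError: all the input array dimensions except for the concatenation axis must match exactly, but along dimension 1, the array at index 0 has size 280 and the array at index 1 has size 260
```

```bash
python3 - <<'E'
from h import *
a,_,_=cloud("side"); b,_,_=cloud("top")
im=np.hstack([a[100:300,150:420],b[100:300,240:510]])
cv2.imwrite("pics/end.png",cv2.resize(im,(800,296),interpolation=2)[:,:,::-1])
print(env.sense()["t"])
E
```

```text
26.8083
```

View pics/end.png

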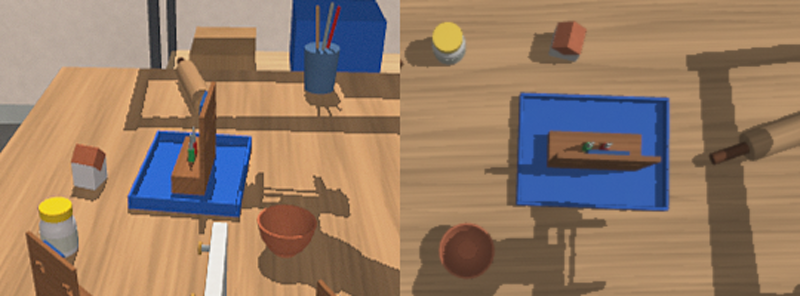

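The caddy stands upright in the tray (side 195,165; top 600,150) with both tools in it. The bowl, jar and house are where they were, and the arm is clear.

```bash
python3 -c "
from station import workorder
print(workorder.finish_job())"
```

```text
the job is handed in; nothing more can be done
None
```

The caddy stands upright, centred on the floor of the blue tray with both tools in their wells and the bowl, jar and house where they were; I handed the job in at about 27 s of the 51 s, and no verdict came back.

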